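# Refit the sandwich toaster's grill plate and close it

## Task

The sandwich toaster stands open and its loose grill plate lies on the counter, ridge up. Put the plate back into the lower half, ridge up and ridge running from front to back, so that it drops fully down over both locating pins, then swing the upper half over and press it fully shut so that the two halves meet edge to edge all round, without slamming it. Leave the mug, the jar and the spatula as they are.

Things in the scene. Friction and masses are not known exactly. Their poses are not given: they have to be found in the camera images.
- toaster: Lower half of a white sandwich toaster; does not move. Outer 150 x 150 mm, rim 45 mm above the counter, walls 8 mm. Origin: centre of its underside, on the counter. +x to its rear (hinge side), +y to its left, z up. A front handle tongue (50 wide, z 27 to 41 mm) reaches to x = -109 mm. Inside, an open well 134 x 134 mm with a flat dark floor 25 mm above the counter.
- seat (a point): Centre of the lower half's well floor, 25 mm above the counter, axes as toaster. Two upright steel pins, 6 mm in diameter and 9 mm high, stand on the floor at y = -46 and +46 mm from this point (x = 0). The origin of the seated plate comes to lie here.
- hinge (a point): Middle of the hinge axis on the rear edge of the lower half: 75 mm behind the toaster's centre, 45 mm above the counter. The hinge axis runs along the toaster's y.
- upper_half (a joint): Opening angle of the upper half (rad): 0 shut, edges meeting; 1.57 upright; stop at 1.95, leaning to the rear. A white shell 150 x 150 x 35 mm, 0.35 kg, hollow 13 mm deep. The hinge is stiff (0.5 N m friction): it stays where it is left; pushing on the tongue takes 2 to 5 N. A plate not down on its pins keeps it from closing.
- upper_grip (a point): Point on the outer face of the upper half's grey handle tongue (the face on top when shut, looking to the rear when open), on its centre line, 165 mm from the hinge axis, 20 mm outside the rim plane. Tongue: 50 mm wide, 14 mm thick, 148 to 184 mm from the hinge. The shell (up to 150 mm from the hinge) stands 15 mm further out than this face.
- plate: Loose aluminium grill plate, 0.22 to 0.35 kg, 116 x 116 x 6 mm, with a ridge along its x in the middle of its top: 80 mm long, 12 mm wide, top 28 mm above the plate's underside. Two through holes, 9 mm in diameter, at y = -46 and +46 mm (x = 0). Two low ribs, 4 mm high, at x = +-50 mm. Origin: centre of its underside; z up. The same after half a turn about z.
- mug: White mug, 80 mm across, 95 mm high, handle at its +y; origin: centre of its underside. A bystander.
- jar: Amber glass jar with a wooden lid, 72 mm across, 110 mm high; origin: centre of its underside. A bystander.
- spatula: Kitchen spatula lying on the counter along its own x, handle to -x; origin in its middle on the counter. A bystander.

How it is judged:
By the outcome, as a careful person would: the job done as asked, in the order asked, and still so for the second after the job is handed in, with the robot touching nothing.
It also fails if it takes over 64 s, if anything falls off the work surface, if the arm or the gripper's body presses on something with over 40 N, if the wrist force passes 120 N, or if a joint passes its speed limit or range.

## Robot

A 7-joint arm with a two-finger parallel gripper is mounted at the origin on the work surface. World frame = base frame: x ahead of the robot, y to its left, z up, the work surface at z = 0. Lengths are in m, angles in rad, forces in N, time in s.
With the tool pointing down it reaches from about 0.425 to 0.925 m from the base axis. Payload 6.8 kg.
Tool frame: the origin (TCP) lies on the centre line of the jaws, within the pads' length; the fingertips stand 22 mm ahead of it and the grasp point (between the pads) lies 3 mm ahead of it (nose_length is the z of the fingertips in the tool frame, in m); z points along the fingers, y is the line along which they close (so a half turn about z gives the same grasp; the last joint's range is limited). The gripper opens to 88 mm and grips with 3 to 60 N. Pads are 20 mm wide; open, the fingers measure 115 mm over their backs; the gripper's body (75 mm by 178 mm) begins 61 mm behind the grasp point.
Start: joints at [-1.456, 0.477, 0.022, 1.555, -0.011, 1.109, -0.083], TCP at [0.149, 0.658, 0.245] pointing down, gripper open.
Joint ranges: [-2.96, 2.96], [-0.34, 2.1], [-1.41, 1.46], [0.24, 2.44], [-1.37, 4.51], [0.17, 1.92], [-2.96, 2.96]. Speed limits (rad/s): [2.39, 2.39, 3.14, 3.14, 3.14, 3.14, 3.14].

## Interface

Orientations are given as a 3x3 rotation matrix whose columns are the frame's x, y, z axes.
In Python, from workcell import get_obs, snapshot, camera_model, hand_in, search_frame, nose_length gives the robot as it stands. The module is installed in compiled form; this text tells all that it offers.
- The arm moves only by the tool servo_tool, never from a script. Its argument "deltas" is a list of rows, each a list of 7 numbers: the shift along the tool's x, y, z scaled (see below), then the turn, a rotation vector about the tool's x, y, z scaled (see below), then the closure, from 0 (fully open) to 1 (shut). In form: [[dx, dy, dz, rx, ry, rz, gripper], ...]. A call has 1 to 20 rows; each row shifts and turns the commanded pose from where the row before left it, along the tool's axes as they then stand; what a row does not reach is not made up. The controller multiplies each number of a shift by 0.025 m and each number of a turn by 0.1 rad. A row lasts 1/12 s, in which the tool goes at most 41.7 mm and 7.16 degrees, less where a joint would pass 70% of its speed; a pose out of reach is approached as far as the arm can. A call with a number of a shift or a turn outside -1 to 1 is refused whole. A call with a gripper value outside its range is refused whole. The fingers move at their own pace and stop on an object; the grip force is fixed at half the most. Time passes only in rows, so rows that do not move let the fingers close. It gives the time, the measured TCP pose, the force, the opening and the grip force at its end, in the units of the state.
- get_obs(): the state, without advancing time (a new reading comes with each control period).
- snapshot(name): name is "scene" or "top"; returns (picture, depth): 384x512x3 uint8, red, green, blue; 384x512 float32, m along the optical axis (not along the pixel's ray), 0 where there is no reading.
- camera_model(name): a dict with "fx", "fy", "cx", "cy" (pixels), "position" and "orientation" of the camera in the world. Camera axes: x right, y down, z forward; pixel columns grow to the right and rows downward; lengths in m; the calibration is good to about 2 mm. A picture is of the moment at which its call begins. camera_model takes no time and is no camera call.
- hand_in(): hands the job in; it is judged then, once.
Trained networks look in the newest picture that a camera, given by its name, has taken for a name from the list of things; names that differ only in an ending like _2 or _b are one class to them, and where a whole thing is asked for, a point or a joint stands for the part that bears it (a point fixed in the world has none). Each returns a list of dicts, best first, with "score" (0 to 1); they miss things now and then, are a little off and sometimes report something else, mostly with a low value. They report only what shows in the picture. A call takes as long as a camera call.
- search_frame(camera, thing): "centre" ([column, row] in pixels, amid what is visible of it).
The state is a dict: "clock": time; "q": joint angles; "joint_velocities": joint speeds; "effort": joint torques, N m; "position": TCP position; "ee_rot": TCP orientation; "wrist_force": force on the tool from outside, world axes, zero at the start; "wrist_torque": the same for the moment, N m; "opening": opening from 0.0 (shut) to 1.0 (fully open); "grip_force": force on a finger pad.
Only numpy, scipy, OpenCV 4.12 (cv2) and the standard library are available. Lean on these libraries where they do the work, as an engineer would, in place of code of your own. Each camera call takes 0.05 s, during which the arm holds its last target. There are 200 camera calls.

## Working session

There is one attempt and no reset: what is moved stays moved. The work goes in short steps, Python scripts to look and compute and a tool call to move; the robot and the scene stay as the last step left them, time stands still between calls to the robot, and variables do not carry over. Pictures are saved under pics/ and viewed, at most 10 in all, crops included, and the job is handed in when it is done.

Besides the shell and the picture viewer there is one more tool, called after "Request:" by a JSON object that holds its "op" and its "data". servo_tool: Moves the arm, as the interface text tells. Its arguments: {"type":"object","properties":{"deltas":{"type":"array"}},"required":["deltas"]}

```bash
mkdir -p pics; cat > h.py <<'E'
import numpy as np,cv2
from workcell import *
def pts(name,D):
    m=camera_model(name);v,u=np.indices(D.shape)
    P=np.stack([(u-m['cx'])/m['fx']*D,(v-m['cy'])/m['fy']*D,D],-1)
    return P@np.array(m['orientation']).T+np.array(m['position'])
def shot(n,tag):
    p,D=snapshot(n);cv2.imwrite(f'pics/{tag}.png',p[:,:,::-1]);np.save(f'{tag}.npy',D);return p,D,pts(n,D)
E
python3 - <<'E'
from h import *
np.set_printoptions(precision=3,suppress=True)
a=shot('top','t0');b=shot('scene','s0')
cv2.imwrite('pics/c0.png',cv2.resize(np.vstack([a[0],b[0]])[:,:,::-1],None,fx=0.78,fy=0.78))
for n in('top','scene'):
    m=camera_model(n);print(n,m['position'],m['fx'],np.array(m['orientation']))
for n,q in(('top',a),('scene',b)):
  for t in('plate','toaster','upper_half','mug','jar','spatula'):
    for r in search_frame(n,t)[:2]:
        c,w=np.round(r['centre']).astype(int);print(n,t,r['score'],c,w,q[2][w,c])
o=get_obs();print(o['clock'],o['position'],o['ee_rot'],o['q'])
E
```

```text
top [ 0.455 -0.014  1.23 ] 415.66716548515177 [[ 0.013 -0.995  0.096]
 [-1.    -0.012  0.012]
 [-0.011 -0.096 -0.995]]
scene [ 0.926 -0.758  0.793] 469.7841421164879 [[ 0.909  0.255 -0.329]
 [ 0.416 -0.591  0.691]
 [-0.018 -0.765 -0.643]]
top plate 0.83 162 222 [0.454 0.287 0.019]
top toaster 0.58 241 179 [0.582 0.058 0.03 ]
top upper_half 0.58 242 154 [0.627 0.047 0.199]
top mug 0.58 374 215 [ 0.483 -0.333  0.001]
top jar 0.89 162 147 [0.659 0.271 0.11 ]
top spatula 0.65 386 173 [ 0.608 -0.37   0.003]
scene plate 0.86 260 145 [0.459 0.288 0.017]
scene toaster 0.73 268 192 [ 0.619 -0.032  0.135]
scene upper_half 0.82 286 180 [ 0.65  -0.003  0.157]
scene mug 0.86 146 288 [ 0.452 -0.288  0.015]
scene jar 0.88 329 150 [0.674 0.251 0.081]
scene spatula 0.68 193 352 [ 0.612 -0.372  0.003]
0.7 [0.149 0.658 0.245] [[-0.975  0.221 -0.   ]
 [ 0.221  0.975  0.   ]
 [ 0.     0.    -1.   ]] [-1.456  0.477  0.022  1.555 -0.011  1.109 -0.083]
```

View pics/c0.png

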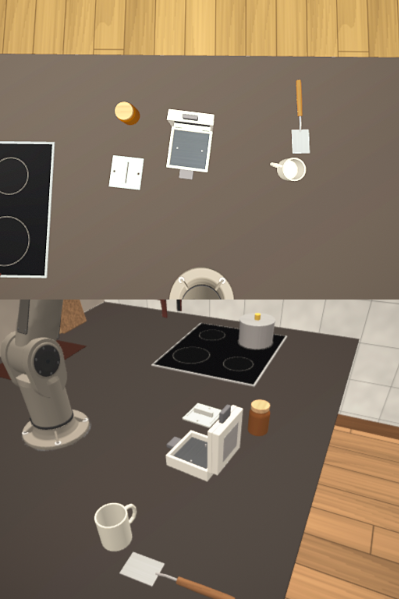

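The picture shows the plate left of the toaster (image 125,172), ridge running roughly along x. The toaster is open, with its hinge away from the robot and pins at about (180,150) and (203,150). I'll measure the poses next.

```bash
cat >> h.py <<'E'
def rect(Q):
    (c,s,a)=cv2.minAreaRect((Q[:,:2]*1000).astype(np.float32));return np.round(c,1),np.round(s,1),round(a,1)
def sel(P,c,r,z0,z1):
    return P[(np.hypot(P[...,0]-c[0],P[...,1]-c[1])<r)&(P[...,2]>z0)&(P[...,2]<z1)]
E
python3 - <<'E'
from h import *
for n,t in(('top','t0'),('scene','s0')):
    D=np.load(t+'.npy');P=pts(n,D)
    for nm,c,r,z0,z1 in(('plate',(.455,.287),.1,.004,.04),('ridge',(.455,.287),.1,.022,.04),('rim',(.58,.05),.14,.040,.049),('floor',(.58,.05),.1,.022,.028),('tongue',(.46,.07),.05,.03,.045),('upper',(.65,.05),.2,.06,.3),('uppertop',(.65,.05),.2,.175,.3)):
        Q=sel(P,c,r,z0,z1)
        if len(Q)>5: print(n,nm,len(Q),rect(Q),'med',np.round(np.median(Q,0)*1000,1),'z',np.round(np.percentile(Q[:,2],[5,95])*1000,1))
p=cv2.imread('pics/t0.png');s=cv2.imread('pics/s0.png')
A=cv2.resize(p[130:260,130:300],None,fx=4.5,fy=4.5,interpolation=cv2.INTER_CUBIC)
cv2.imwrite('pics/c1.png',A)
E
```

```text
top plate 1528 (array([451.9, 289.4]), array([192.2, 189.9]), 14.7) med [457.  289.2   7.2] z [ 4.3 27.1]
top ridge 128 (array([456.1, 291.7]), array([12.9, 78.4]), 84.4) med [457.1 291.4  27.8] z [23.5 31.7]
top rim 654 (array([536. ,  54.7]), array([149.8, 190.5]), 83.5) med [519.   58.5  44.9] z [40.9 48.3]
top floor 1427 (array([546.2,  53.7]), array([134.1, 131.7]), 83.6) med [549.6  53.1  25.4] z [22.6 27.7]
top tongue 256 (array([469.3,  67.6]), array([80.6, 69.5]), 53.0) med [458.6  63.8  41.3] z [34.3 44.6]
top upper 1028 (array([645.1, 109.2]), array([283.1,  36.6]), 83.3) med [633.5  44.6 194.8] z [ 74.4 228.9]
top uppertop 829 (array([637.8,  43. ]), array([149.8,  35.6]), 83.5) med [634.5  42.  195.7] z [191.5 229.4]
scene plate 905 (array([435.8, 297.4]), array([160.8, 170.4]), 9.1) med [459.4 283.6   7.9] z [ 4.7 28.4]
scene ridge 102 (array([458.3, 290.2]), array([17.6, 81.8]), 88.4) med [458.2 289.2  28.2] z [23.2 31.4]
scene rim 609 (array([547.9,  52.2]), array([154.2, 214.8]), 83.7) med [487.1  34.7  44.8] z [40.6 48. ]
scene floor 933 (array([534.9,  33.9]), array([ 99.3, 181.7]), 27.1) med [534.2  45.2  26.2] z [23.7 27.8]
scene tongue 269 (array([461.8,  65.5]), array([62.3, 89.8]), 10.4) med [462.1  62.1  40.9] z [30.8 44.3]
scene upper 2700 (array([648.6, 107.1]), array([287. ,  39.9]), 82.0) med [647.7  15.6 156.6] z [ 69.1 218.7]
scene uppertop 1062 (array([639.6,  41.6]), array([152.6,  37.3]), 83.2) med [641.2  22.3 195.5] z [178.2 229.1]
```

View pics/c1.png

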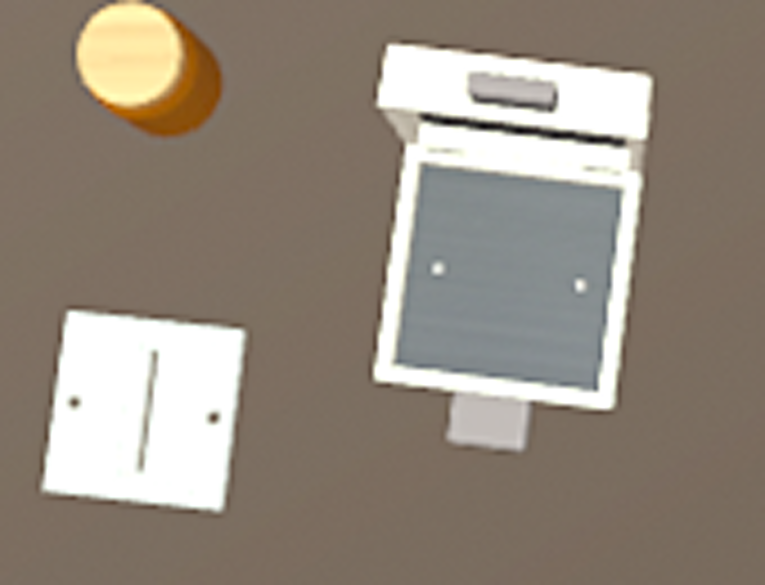

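The crop shows the pins at about (437,268) and (580,286), and the holes at (74,402) and (213,418). I'll take weighted centroids of these and cross-check them in the scene camera.

```bash
cat >> h.py <<'E'
def ray(n,u,v,z):
    m=camera_model(n);d=np.array(m['orientation'])@[(u-m['cx'])/m['fx'],(v-m['cy'])/m['fy'],1];p=np.array(m['position']);return (p+d*(z-p[2])/d[2])*1000
def cen(g,u,v,sgn,r=3):
    u,v=int(round(u)),int(round(v));w=sgn*g[v-r:v+r+1,u-r:u+r+1].astype(float);w=w-np.median(w);w[w<.25*w.max()]=0
    y,x=np.indices(w.shape);return u-r+(w*x).sum()/w.sum(),v-r+(w*y).sum()/w.sum()
def proj(n,X):
    m=camera_model(n);c=np.array(m['orientation']).T@(np.array(X)-np.array(m['position']));return m['fx']*c[0]/c[2]+m['cx'],m['fy']*c[1]/c[2]+m['cy']
E
python3 - <<'E'
from h import *
g=cv2.imread('pics/t0.png',0)
for nm,L,sg,z in(('pin',[(437,268),(580,286)],1,.032),('hole',[(74,402),(213,418)],-1,.006)):
    W=[]
    for x,y in L:
        c=cen(g,130+x/4.5-.4,130+y/4.5-.4,sg);W.append(ray('top',*c,z));print(nm,np.round(c,2),W[-1].round(1))
    d=W[0]-W[1];print('centre',((W[0]+W[1])/2).round(1),'sep',np.linalg.norm(d).round(1),'yaw',np.degrees(np.arctan2(-d[0],d[1])).round(2))
s=cv2.imread('pics/s0.png',0)
for X in W: print('scene hole pix',proj('scene',X/1000))
def fit(P,n):
  for nm,c,r,z0,z1 in(('rim',(.545,.054),.107,.040,.049),('plate',(.457,.288),.085,.0045,.009),('floor',(.545,.054),.09,.022,.028),):
    print(n,nm,rect(sel(P,c,r,z0,z1)))
for n,t in(('top','t0'),('scene','s0')): fit(pts(n,np.load(t+'.npy')),n)
P=pts('top',np.load('t0.npy'));Q=sel(P,(.65,.05),.2,.17,.3);q=Q[np.argsort(Q[:,2])[-40:]];print('tongue end',q.mean(0)*1000,rect(q))
P=pts('scene',np.load('s0.npy'))
Q=sel(P,(.65,.05),.2,.06,.3)
a=np.radians(-6.7);ux=np.array([np.cos(a),np.sin(a)]);R=(Q[:,:2]-[.546,.054])@ux
for z in np.arange(.06,.24,.015):
    k=abs(Q[:,2]-z)<.004
    if k.sum()>3:print(round(z,3),(np.percentile(R[k],[2,10,50,90,98])*1000).round(1))
E
```

```text
pin [226.83 189.2 ] [551.2  98.7  32. ]
pin [258.44 192.95] [541.5   7.1  32. ]
centre [546.4  52.9  32. ] sep 92.2 yaw -6.08
hole [146.11 218.91] [462.7 337.1   6. ]
hole [177.01 222.35] [453.8 245.7   6. ]
centre [458.3 291.4   6. ] sep 91.9 yaw -5.55
scene hole pix (np.float64(267.9258466885968), np.float64(139.6942847409506))
scene hole pix (np.float64(252.6626496443136), np.float64(155.22671005208423))
top rim (array([535. ,  54.8]), array([149.8, 192.6]), 83.5)
top plate (array([461.2, 288.2]), array([158. , 157.5]), 17.9)
top floor (array([545.1,  53.8]), array([134.2, 133.9]), 83.6)
scene rim (array([512. ,  37.1]), array([129.6, 201.4]), 23.3)
scene plate (array([452.7, 288.9]), array([147.2, 125.8]), 84.9)
scene floor (array([537.5,  50. ]), array([149.9, 123.6]), 85.8)
tongue end [634.08008395  45.45387775 230.96676485] (array([633.1,  43.7]), array([43.2, 12.5]), 83.1)
0.06 [ 80.8  90.4 108.7 110.4 110.9]
0.075 [ 77.   85.2 109.  110.5 110.9]
0.09 [ 79.6  84.9 109.6 110.8 111.6]
0.105 [ 77.9  85.4 109.4 110.8 111.4]
0.12 [ 78.3  87.4 109.6 111.  111.6]
0.135 [ 77.6  88.  110.1 111.  111.5]
0.15 [ 76.9  85.4 109.9 111.  111.9]
0.165 [ 79.2  86.7 109.9 111.  111.6]
0.18 [ 77.9  85.7 109.7 110.9 111.6]
0.195 [ 76.9  81.1  97.6 109.3 110.8]
0.21 [83.7 87.8 94.7 96.1 96.3]
0.225 [83.6 87.  94.3 96.  96.4]
```

```bash
cat >> h.py <<'E'
def plan(x,y,z,yaw):
    "turn about tool z first (units), then shift in tool axes as they stand afterwards (units)"
    o=get_obs();R=np.array(o['ee_rot']);a=np.radians(yaw);Y=np.array([-np.sin(a),np.cos(a),0]);Z=np.array([0,0,-1.]);T=np.stack([np.cross(Y,Z),Y,Z],1)
    from scipy.spatial.transform import Rotation as r
    print('clock',o['clock'],'pos',np.round(o['position'],4),'open',o['opening'],'F',np.round(o['wrist_force'],1))
    print('turn',(r.from_matrix(R.T@T).as_rotvec()/.1).round(3),'shift',(T.T@(np.array([x,y,z])-o['position'])/.025).round(3))
E
python3 -c "
from h import *
plan(.458,.291,.1,-5.8)"
```

```text
clock 0.7 pos [0.1491 0.6583 0.2447] open 0.9989786565425423 F [0.4 0.7 0.1]
turn [ 1.000e-03 -0.000e+00 -1.216e+00] shift [-13.776 -13.37    5.787]
```

Request:
{"op": "servo_tool", "data": {"deltas": [[0, 0, 0, 0, 0, -0.608, 0], [0, 0, 0, 0, 0, -0.608, 0], [-0.4, -0.4, 0.1, 0, 0, 0, 0], [-0.861, -0.836, 0.25, 0, 0, 0, 0], [-0.861, -0.836, 0.25, 0, 0, 0, 0], [-0.861, -0.836, 0.25, 0, 0, 0, 0], [-0.861, -0.836, 0.25, 0, 0, 0, 0], [-0.861, -0.836, 0.25, 0, 0, 0, 0], [-0.861, -0.836, 0.25, 0, 0, 0, 0], [-0.861, -0.836, 0.25, 0, 0, 0, 0], [-0.861, -0.836, 0.25, 0, 0, 0, 0], [-0.861, -0.836, 0.25, 0, 0, 0, 0], [-0.861, -0.836, 0.25, 0, 0, 0, 0], [-0.861, -0.836, 0.25, 0, 0, 0, 0], [-0.861, -0.836, 0.25, 0, 0, 0, 0], [-0.861, -0.836, 0.25, 0, 0, 0, 0], [-0.861, -0.836, 0.25, 0, 0, 0, 0], [-0.861, -0.836, 0.25, 0, 0, 0, 0], [-0.461, -0.436, 0.25, 0, 0, 0, 0], [0, 0, 0, 0, 0, 0, 0]]}}

```text
clock: 2.37
position: [0.4603, 0.2865, 0.1414]
ee_rot: [[-0.994, 0.107, 0.0], [0.107, 0.994, -0.002], [-0.0, -0.002, -1.0]]
wrist_force: [-0.4, 0.8, 0.4]
opening: 0.998
grip_force: 0.0
```

```bash
python3 -c "
from h import *
plan(.458,.2905,.032,-5.8)"
```

```text
clock 2.3667 pos [0.4603 0.2865 0.1414] open 0.998204242940479 F [-0.4  0.8  0.4]
turn [-0.024  0.005 -0.064] shift [0.11  0.15  4.374]
```

Request:
{"op": "servo_tool", "data": {"deltas": [[0, 0, 0.5, 0, 0, 0, 0], [0, 0, 0.7, 0, 0, 0, 0], [0, 0, 0.7, 0, 0, 0, 0], [0, 0, 0.5, 0, 0, 0, 0], [0, 0, 0, 0, 0, 0, 0], [0, 0, 0, 0, 0, 0, 0]]}}

```text
clock: 2.87
position: [0.4573, 0.2915, 0.0821]
ee_rot: [[-0.995, 0.1, -0.001], [0.1, 0.995, -0.0], [0.001, -0.0, -1.0]]
wrist_force: [0.1, 0.1, -0.0]
opening: 1.001
grip_force: 0.0
```

```bash
python3 -c "
from h import *
plan(.458,.2905,.032,-5.8)"
```

```text
clock 2.8667 pos [0.4573 0.2915 0.0821] open 1.0010011107982213 F [ 0.1  0.1 -0. ]
turn [-0.004 -0.01   0.011] shift [-0.031 -0.038  2.003]
```

Just lag; the tool has settled on target. Descend and close.

Request:
{"op": "servo_tool", "data": {"deltas": [[0, 0, 0.5, 0, 0, 0, 0], [0, 0, 0.6, 0, 0, 0, 0], [0, 0, 0.5, 0, 0, 0, 0], [0, 0, 0.3, 0, 0, 0, 0], [0, 0, 0.1, 0, 0, 0, 0], [0, 0, 0, 0, 0, 0, 0.4], [0, 0, 0, 0, 0, 0, 0.7], [0, 0, 0, 0, 0, 0, 1], [0, 0, 0, 0, 0, 0, 1], [0, 0, 0, 0, 0, 0, 1], [0, 0, 0, 0, 0, 0, 1], [0, 0, 0, 0, 0, 0, 1], [0, 0, 0, 0, 0, 0, 1], [0, 0, 0, 0, 0, 0, 1]]}}

```text
clock: 4.03
position: [0.458, 0.2909, 0.0322]
ee_rot: [[-0.995, 0.101, -0.0], [0.101, 0.995, 0.0], [0.0, 0.0, -1.0]]
wrist_force: [-0.2, 0.3, -0.7]
opening: 0.356
grip_force: 0.0
```

Request:
{"op": "servo_tool", "data": {"deltas": [[0, 0, 0, 0, 0, 0, 1], [0, 0, 0, 0, 0, 0, 1], [0, 0, 0, 0, 0, 0, 1], [0, 0, 0, 0, 0, 0, 1], [0, 0, 0, 0, 0, 0, 1], [0, 0, 0, 0, 0, 0, 1], [0, 0, 0, 0, 0, 0, 1], [0, 0, 0, 0, 0, 0, 1]]}}

```text
clock: 4.7
position: [0.458, 0.2908, 0.0321]
ee_rot: [[-0.995, 0.101, -0.0], [0.101, 0.995, -0.0], [0.0, -0.0, -1.0]]
wrist_force: [0.4, -0.1, -0.5]
opening: 0.135
grip_force: 30.0
```

Request:
{"op": "servo_tool", "data": {"deltas": [[0, 0, -0.3, 0, 0, 0, 1], [0, 0, -0.7, 0, 0, 0, 1], [0, 0, -0.8, 0, 0, 0, 1], [0, 0, -0.8, 0, 0, 0, 1], [0, 0, -0.6, 0, 0, 0, 1], [0, 0, -0.3, 0, 0, 0, 1], [0, 0, 0, 0, 0, 0, 1], [0, 0, 0, 0, 0, 0, 1]]}}

```text
clock: 5.37
position: [0.4577, 0.2908, 0.1195]
ee_rot: [[-0.995, 0.101, -0.0], [0.101, 0.995, 0.0], [0.0, 0.0, -1.0]]
wrist_force: [-0.7, -0.7, -4.8]
opening: 0.134
grip_force: 30.0
```

```bash
python3 -c "
from h import *
plan(.5458,.0527,.1,-6.3)"
```

```text
clock 5.3667 pos [0.4577 0.2908 0.1195] open 0.13420501816944924 F [-0.7 -0.7 -4.8]
turn [ 0.    -0.001  0.09 ] shift [-4.547 -9.079  0.781]
```

Request:
{"op": "servo_tool", "data": {"deltas": [[0, 0, 0, 0, 0, 0.09, 1], [-0.15, -0.3, 0, 0, 0, 0, 1], [-0.3, -0.6, 0, 0, 0, 0, 1], [-0.4, -0.8, 0, 0, 0, 0, 1], [-0.4, -0.8, 0, 0, 0, 0, 1], [-0.4, -0.8, 0, 0, 0, 0, 1], [-0.4, -0.8, 0, 0, 0, 0, 1], [-0.4, -0.8, 0, 0, 0, 0, 1], [-0.4, -0.8, 0, 0, 0, 0, 1], [-0.4, -0.8, 0, 0, 0, 0, 1], [-0.4, -0.8, 0, 0, 0, 0, 1], [-0.4, -0.8, 0, 0, 0, 0, 1], [-0.3, -0.6, 0.2, 0, 0, 0, 1], [-0.15, -0.3, 0.3, 0, 0, 0, 1], [-0.047, -0.079, 0.281, 0, 0, 0, 1], [0, 0, 0, 0, 0, 0, 1], [0, 0, 0, 0, 0, 0, 1], [0, 0, 0, 0, 0, 0, 1], [0, 0, 0, 0, 0, 0, 1]]}}

```text
clock: 6.95
position: [0.5459, 0.0541, 0.1002]
ee_rot: [[-0.994, 0.108, 0.0], [0.108, 0.994, 0.001], [0.0, 0.001, -1.0]]
wrist_force: [-0.1, -0.3, -3.3]
opening: 0.132
grip_force: 30.0
```

```bash
python3 - <<'E'
from h import *
plan(.5458,.0527,.085,-6.3)
a=shot('top','t1');b=shot('scene','s1')
A=cv2.resize(a[0][150:240,190:300,::-1],(660,540)[:2],interpolation=cv2.INTER_CUBIC)
B=cv2.resize(b[0][130:250,190:350,::-1],None,fx=5,fy=5,interpolation=cv2.INTER_CUBIC)
cv2.imwrite('pics/c2.png',B);cv2.imwrite('pics/c3.png',A)
E
```

```text
clock 6.95 pos [0.5459 0.0541 0.1002] open 0.13221001488950584 F [-0.1 -0.3 -3.3]
turn [ 0.006 -0.     0.017] shift [-0.003 -0.055  0.609]
```

View pics/c2.png

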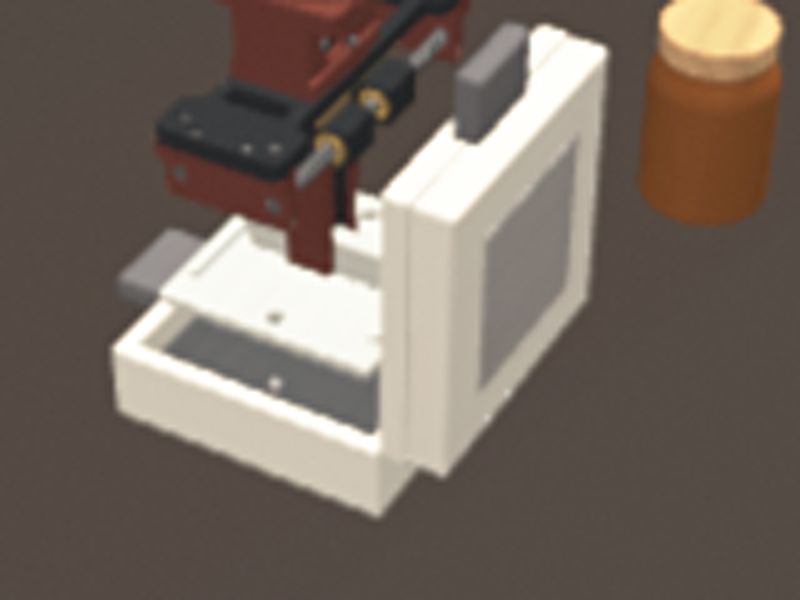

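View pics/c3.png

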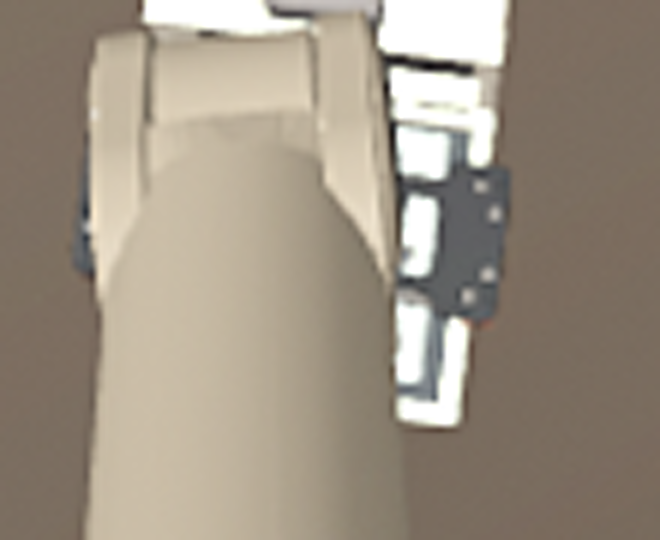

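Scene view: near hole at crop (275,317), near pin at (275,383). I'll compare their world xy positions.

```bash
python3 - <<'E'
from h import *
g=cv2.imread('pics/s1.png',0)
h=cen(g,244.6,193,-1);p=cen(g,244.6,206.2,1)
z=get_obs()['position'][2]-.0321
H=ray('scene',*h,z+.0055);print(h,p,'hole',H.round(1),'pin@.030',ray('scene',*p,.030).round(1),'@.032',ray('scene',*p,.032).round(1))
# expected hole from tool pose
o=get_obs();R=np.array(o['ee_rot']);print('tool-expected hole',(np.array(o['position'])-R[:,1]*.046)*1000)
p0=cen(cv2.imread('pics/s0.png',0),244.6,206.2,1);print(p0)
print('plate rect',rect(sel(pts('scene',np.load('s1.npy')),(.546,.054),.09,z+.003,z+.008)))
E
```

```text
(np.float64(244.25835189309578), np.float64(193.43652561247217)) (np.float64(243.4570673712021), np.float64(207.97357992073975)) hole [541.1   8.6  73.8] pin@.030 [539.4   4.7  30. ] @.032 [540.4   2.7  32. ]
tool-expected hole [541.05240068   7.95766642 100.37987382]
(np.float64(243.48245614035088), np.float64(207.83709273182959))
plate rect (array([544.9,  55.3]), array([119. , 118.6]), 83.5)
```

Request:
{"op": "servo_tool", "data": {"deltas": [[0, -0.03, 0.3, 0, 0, 0, 1], [0, 0, 0.4, 0, 0, 0, 1], [0, 0, 0.3, 0, 0, 0, 1], [0, 0, 0.15, 0, 0, 0, 1], [0, 0, 0, 0, 0, 0, 1], [0, 0, 0, 0, 0, 0, 1], [0, 0, 0, 0, 0, 0, 1]]}}

```text
clock: 7.63
position: [0.5461, 0.0519, 0.0714]
ee_rot: [[-0.994, 0.11, 0.0], [0.11, 0.994, -0.0], [-0.0, 0.0, -1.0]]
wrist_force: [0.8, -0.1, -2.0]
opening: 0.136
grip_force: 30.0
```

```bash
python3 - <<'E'
from h import *
plan(.5460,.0527,.0575,-6.3)
b=shot('scene','s2');g=cv2.imread('pics/s2.png',0)
z=get_obs()['position'][2]-.0321
for X in ((.541,.0075,z+.0055),(.541,.0075,.033)):
  u,v=proj('scene',X);print((u,v));u,v=int(round(u)),int(round(v));print(g[v-5:v+6,u-5:u+6])
E
```

```text
clock 7.6333 pos [0.5461 0.0519 0.0714] open 0.13602937847034857 F [ 0.8 -0.1 -2. ]
turn [ 0.     0.001 -0.004] shift [0.006 0.03  0.556]
(np.float64(244.3769769395088), np.float64(202.8075149488324))
[[249 249 249 248 248 248 249 249 249 249 249]
 [249 248 248 248 248 249 249 249 249 249 249]
 [248 248 248 248 249 250 249 249 249 249 249]
 [248 248 248 249 247 240 236 243 249 249 249]
 [248 248 249 249 226 197 192 218 246 249 249]
 [249 249 250 248 213 162 160 218 246 249 249]
 [241 244 249 249 243 227 235 245 249 249 249]
 [198 210 225 242 249 247 250 251 250 250 249]
 [142 157 180 201 216 227 243 250 250 250 249]
 [188 151 150 152 161 182 206 228 244 249 249]
 [253 252 238 191 148 151 164 183 205 217 226]]
(np.float64(244.5142852726396), np.float64(206.5150128510442))
[[248 249 249 226 197 192 218 246 249 249 249]
 [249 250 248 213 162 160 218 246 249 249 249]
 [244 249 249 243 227 235 245 249 249 249 249]
 [210 225 242 249 247 250 251 250 250 249 249]
 [157 180 201 216 227 243 250 250 250 249 248]
 [151 150 152 161 182 206 228 244 249 249 248]
 [252 238 191 148 151 164 183 205 217 226 241]
 [254 254 253 239 194 158 145 145 158 180 202]
 [252 254 254 254 253 252 238 187 146 144 159]
 [225 234 242 251 254 254 254 253 239 212 180]
 [200 201 210 225 241 252 254 254 254 254 253]]
```

Request:
{"op": "servo_tool", "data": {"deltas": [[0, 0.03, 0.08, 0, 0, 0, 1], [0, 0, 0.1, 0, 0, 0, 1], [0, 0, 0.1, 0, 0, 0, 1], [0, 0, 0, 0, 0, 0, 1], [0, 0, 0, 0, 0, 0, 1], [0, 0, 0, 0, 0, 0, 1]]}}

```text
clock: 8.18
position: [0.546, 0.0527, 0.0644]
ee_rot: [[-0.994, 0.11, -0.0], [0.11, 0.994, 0.0], [0.0, 0.0, -1.0]]
wrist_force: [0.2, -0.5, -3.6]
opening: 0.137
grip_force: 30.0
```

Request:
{"op": "servo_tool", "data": {"deltas": [[0, 0, 0.1, 0, 0, 0, 1], [0, 0, 0.1, 0, 0, 0, 1], [0, 0, 0, 0, 0, 0, 1], [0, 0, 0, 0, 0, 0, 1], [0, 0, 0, 0, 0, 0, 1]]}}

```text
clock: 8.6
position: [0.546, 0.0527, 0.0593]
ee_rot: [[-0.994, 0.11, -0.0], [0.11, 0.994, -0.0], [0.0, -0.0, -1.0]]
wrist_force: [0.2, -0.2, -3.3]
opening: 0.135
grip_force: 30.0
```

Underside at 27 mm with no resistance, so the pins are through. Lower the last bit and release.

Request:
{"op": "servo_tool", "data": {"deltas": [[0, 0, 0.06, 0, 0, 0, 1], [0, 0, 0, 0, 0, 0, 1], [0, 0, 0, 0, 0, 0, 0.7], [0, 0, 0, 0, 0, 0, 0.6], [0, 0, 0, 0, 0, 0, 0.6], [0, 0, 0, 0, 0, 0, 0.6], [0, 0, 0, 0, 0, 0, 0.6], [0, 0, 0, 0, 0, 0, 0.6], [0, 0, -0.2, 0, 0, 0, 0.6], [0, 0, -0.6, 0, 0, 0, 0.6], [0, 0, -0.8, 0, 0, 0, 0.6], [0, 0, -0.8, 0, 0, 0, 0.6], [0, 0, -0.8, 0, 0, 0, 0.6], [0, 0, -0.8, 0, 0, 0, 0.6]]}}

```text
clock: 9.77
position: [0.5459, 0.0526, 0.1592]
ee_rot: [[-0.994, 0.11, 0.0], [0.11, 0.994, 0.0], [-0.0, 0.0, -1.0]]
wrist_force: [0.7, -0.1, -0.1]
opening: 0.397
grip_force: 0.0
```

```bash
python3 - <<'E'
from h import *
b=shot('scene','s3')
o=get_obs();print(o['clock'],o['position'],o['opening'])
P=b[2];a=np.radians(-6.3);R=np.array([[np.cos(a),-np.sin(a)],[np.sin(a),np.cos(a)]])
L=(P[...,:2]-[.546,.0527])@R
for x in(-40,-20,20,40):
  for y in(-40,-20,20,40):
    k=(abs(L[...,0]*1000-x)<6)&(abs(L[...,1]*1000-y)<6)&(P[...,2]<.045);print(x,y,k.sum(),(np.median(P[k][:,2])*1000).round(1) if k.any() else 0,end=' | ')
  print()
B=cv2.resize(b[0][130:250,190:350,::-1],None,fx=5,fy=5,interpolation=cv2.INTER_CUBIC);cv2.imwrite('pics/c4.png',B)
E
```

```text
9.8167 [0.54812885 0.05289475 0.16295459] 0.3983659202853096
-40 -40 15 32.2 | -40 -20 14 33.1 | -40 20 0 0 | -40 40 16 32.1 | 
-20 -40 16 32.6 | -20 -20 14 31.7 | -20 20 0 0 | -20 40 15 32.5 | 
20 -40 14 31.9 | 20 -20 18 32.3 | 20 20 0 0 | 20 40 0 0 | 
40 -40 14 32.1 | 40 -20 13 31.7 | 40 20 0 0 | 40 40 0 0 |
```

View pics/c4.png

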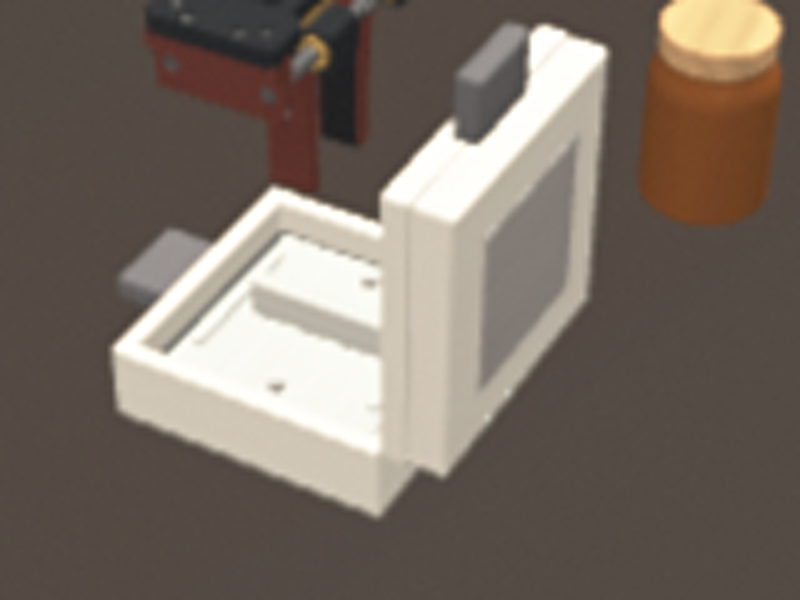

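The plate is seated: its top reads 32 mm uniformly, both holes sit over the pins, and the ridge runs front to back. The lid is upright. Next I raise the hand, close the fingers and go behind the tongue.

Request:
{"op": "servo_tool", "data": {"deltas": [[0, 0, -0.5, 0, 0, 0, 1], [0, 0, -0.8, 0, 0, 0, 1], [0, 0, -0.9, 0, 0, 0, 1], [0, 0, -0.9, 0, 0, 0, 1], [0, 0, -0.9, 0, 0, 0, 1], [0, 0, -0.8, 0, 0, 0, 1], [0, 0, -0.2, 0, 0, 0, 1], [-0.4, 0, 0, 0, 0, 0, 1], [-0.7, 0, 0, 0, 0, 0, 1], [-0.8, 0, 0, 0, 0, 0, 1], [-0.8, 0, 0, 0, 0, 0, 1], [-0.8, 0, 0, 0, 0, 0, 1], [-0.7, 0, 0, 0, 0, 0, 1], [-0.5, 0, 0, 0, 0, 0, 1], [0, 0, 0, 0, 0, 0, 1], [0, 0, 0, 0, 0, 0, 1], [0, 0, 0, 0, 0, 0, 1], [0, 0, 0, 0, 0, 0, 1]]}}

```text
clock: 11.32
position: [0.662, 0.0399, 0.2823]
ee_rot: [[-0.994, 0.11, -0.001], [0.11, 0.994, 0.0], [0.001, -0.0, -1.0]]
wrist_force: [0.6, 0.3, 0.4]
opening: 0.004
grip_force: 0.0
```

```bash
cat >> h.py <<'E'
A=np.radians(-6.3);C0=np.array([.546,.0529])
def tw(x,y): return C0+np.array([[np.cos(A),-np.sin(A)],[np.sin(A),np.cos(A)]])@[x,y]
def tt():
    o=get_obs();p=np.array(o['position']);return np.r_[np.array([[np.cos(A),np.sin(A)],[-np.sin(A),np.cos(A)]])@(p[:2]-C0),p[2]]*1000
def tcp(f,r=176):
    f=np.radians(f);return np.array([75-r*np.sin(f)+20*np.cos(f)+10,45+r*np.cos(f)+20*np.sin(f)+22])
E
python3 - <<'E'
from h import *
print(tt());plan(*tw(.117,0),.243,-6.3)
F=[0,2,4]+list(range(7,80,3))+[80,82,84,86,87,88,89,90]
T=[tcp(f) for f in F];print(T[0],T[-1])
for f,a,b in zip(F[1:],T,T[1:]): print(f,b.round(1),(-(b-a)/25).round(2))
b=shot('scene','s4');cv2.imwrite('pics/c5.png',cv2.resize(b[0][100:220,200:360,::-1],None,fx=5,fy=5,interpolation=cv2.INTER_CUBIC))
E
```

```text
[ 1.16757179e+02 -1.83500191e-01  2.82312857e+02]
clock 11.3167 pos [0.662  0.0399 0.2823] open 0.0037803641542831883 F [0.6 0.3 0.4]
turn [-0.001 -0.011 -0.001] shift [-0.01   0.007  1.573]
[105. 243.] [-91.  87.]
2 [ 98.8 243.6] [ 0.25 -0.02]
4 [ 92.7 244. ] [ 0.25 -0.02]
7 [ 83.4 244.1] [ 0.37 -0.01]
10 [ 74.1 243.8] [0.37 0.01]
13 [ 64.9 243. ] [0.37 0.03]
16 [ 55.7 241.7] [0.37 0.05]
19 [ 46.6 239.9] [0.36 0.07]
22 [ 37.6 237.7] [0.36 0.09]
25 [ 28.7 235. ] [0.35 0.11]
28 [ 20.  231.8] [0.35 0.13]
31 [ 11.5 228.2] [0.34 0.15]
34 [  3.2 224.1] [0.33 0.16]
37 [ -4.9 219.6] [0.32 0.18]
40 [-12.8 214.7] [0.31 0.2 ]
43 [-20.4 209.4] [0.3  0.21]
46 [-27.7 203.6] [0.29 0.23]
49 [-34.7 197.6] [0.28 0.24]
52 [-41.4 191.1] [0.27 0.26]
55 [-47.7 184.3] [0.25 0.27]
58 [-53.7 177.2] [0.24 0.28]
61 [-59.2 169.8] [0.22 0.3 ]
64 [-64.4 162.1] [0.21 0.31]
67 [-69.2 154.2] [0.19 0.32]
70 [-73.5 146. ] [0.17 0.33]
73 [-77.5 137.6] [0.16 0.34]
76 [-80.9 129. ] [0.14 0.34]
79 [-84.  120.2] [0.12 0.35]
80 [-84.9 117.3] [0.04 0.12]
82 [-86.5 111.3] [0.07 0.24]
84 [-87.9 105.3] [0.06 0.24]
86 [-89.2  99.2] [0.05 0.24]
87 [-89.7  96.2] [0.02 0.12]
88 [-90.2  93.1] [0.02 0.12]
89 [-90.6  90.1] [0.02 0.12]
90 [-91.  87.] [0.02 0.12]
```

View pics/c5.png

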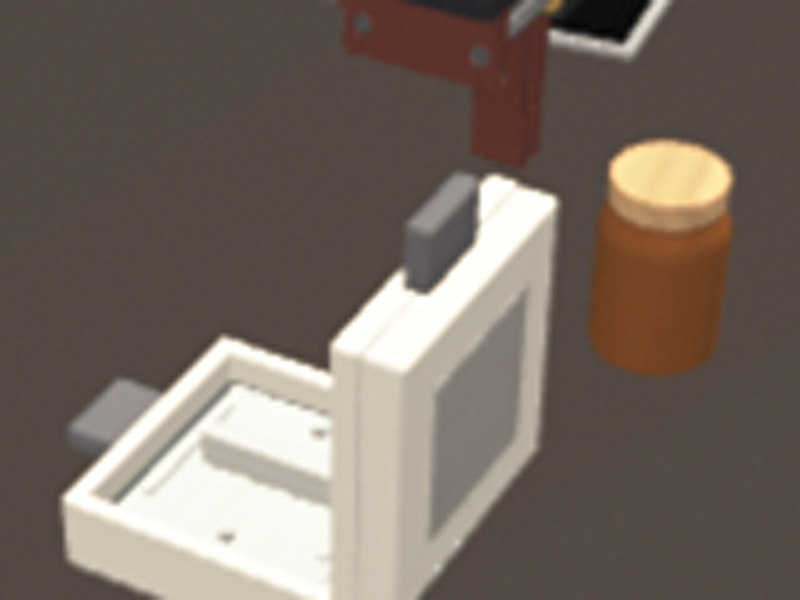

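The closed fingers are above and just behind the tongue (tip at crop 505,160). Lower, then make contact.

Request:
{"op": "servo_tool", "data": {"deltas": [[0, 0, 0.4, 0, 0, 0, 1], [0, 0, 0.6, 0, 0, 0, 1], [0, 0, 0.4, 0, 0, 0, 1], [0, 0, 0.17, 0, 0, 0, 1], [0, 0, 0, 0, 0, 0, 1], [0, 0, 0, 0, 0, 0, 1], [0.25, 0, 0, 0, 0, 0, 1], [0.25, 0, 0, 0, 0, 0, 1], [0.25, 0, 0, 0, 0, 0, 1], [0.25, 0, -0.02, 0, 0, 0, 1], [0, 0, 0, 0, 0, 0, 1], [0, 0, 0, 0, 0, 0, 1], [0, 0, 0, 0, 0, 0, 1]]}}

```text
clock: 12.45
position: [0.6374, 0.0427, 0.244]
ee_rot: [[-0.994, 0.11, -0.001], [0.11, 0.994, 0.0], [0.001, 0.0, -1.0]]
wrist_force: [1.1, 0.2, 0.2]
opening: 0.007
grip_force: 0.2
```

```bash
python3 -c "
from h import *
print(tt(),get_obs()['wrist_force'])"
```

```text
[ 9.19913366e+01 -5.98172654e-02  2.44038921e+02] [1.10576261 0.16301716 0.23486243]
```

Request:
{"op": "servo_tool", "data": {"deltas": [[0.37, 0, -0.01, 0, 0, 0, 1], [0.37, 0, 0.01, 0, 0, 0, 1], [0.37, 0, 0.03, 0, 0, 0, 1], [0.37, 0, 0.05, 0, 0, 0, 1], [0.36, 0, 0.07, 0, 0, 0, 1], [0.36, 0, 0.09, 0, 0, 0, 1], [0.35, 0, 0.11, 0, 0, 0, 1], [0.35, 0, 0.13, 0, 0, 0, 1], [0.34, 0, 0.15, 0, 0, 0, 1], [0.33, 0, 0.16, 0, 0, 0, 1], [0.32, 0, 0.18, 0, 0, 0, 1], [0.31, 0, 0.2, 0, 0, 0, 1], [0.3, 0, 0.21, 0, 0, 0, 1], [0, 0, 0, 0, 0, 0, 1], [0, 0, 0, 0, 0, 0, 1]]}}

```text
clock: 13.7
position: [0.5248, 0.0549, 0.209]
ee_rot: [[-0.994, 0.11, -0.003], [0.11, 0.994, -0.0], [0.002, -0.001, -1.0]]
wrist_force: [0.5, -0.3, 0.8]
opening: 0.004
grip_force: 0.0
```

```bash
python3 - <<'E'
from h import *
print(tt(),get_obs()['wrist_force'],tcp(43))
b=shot('scene','s5');cv2.imwrite('pics/c6.png',cv2.resize(b[0][100:220,180:340,::-1],None,fx=5,fy=5,interpolation=cv2.INTER_CUBIC))
E
```

```text
[-21.25383809  -0.31344362 208.9707107 ] [ 0.48271971 -0.30844225  0.77845421] [-20.40463734 209.35821869]
```

View pics/c6.png

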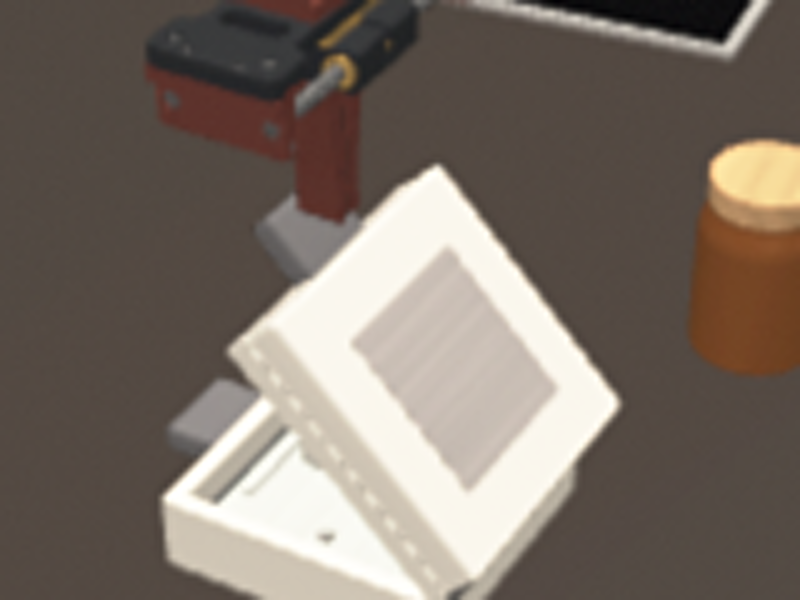

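The lid follows: it is at about 45°, with the fingertip on the tongue (crop 330,215). Continue along the arc.

Request:
{"op": "servo_tool", "data": {"deltas": [[0.29, 0, 0.23, 0, 0, 0, 1], [0.28, 0, 0.24, 0, 0, 0, 1], [0.27, 0, 0.26, 0, 0, 0, 1], [0.25, 0, 0.27, 0, 0, 0, 1], [0.24, 0, 0.28, 0, 0, 0, 1], [0.22, 0, 0.3, 0, 0, 0, 1], [0.21, 0, 0.31, 0, 0, 0, 1], [0.19, 0, 0.32, 0, 0, 0, 1], [0.17, 0, 0.33, 0, 0, 0, 1], [0.16, 0, 0.34, 0, 0, 0, 1], [0.14, 0, 0.34, 0, 0, 0, 1], [0.1, 0, 0.25, 0, 0, 0, 1], [0.05, 0, 0.15, 0, 0, 0, 1], [0, 0, 0, 0, 0, 0, 1], [0, 0, 0, 0, 0, 0, 1]]}}

```text
clock: 15.0
position: [0.4617, 0.0619, 0.1188]
ee_rot: [[-0.994, 0.11, -0.001], [0.11, 0.994, -0.0], [0.001, -0.001, -1.0]]
wrist_force: [-0.3, 0.1, -0.3]
opening: 0.006
grip_force: 0.0
```

```bash
python3 -c "
from h import *
print(tt(),get_obs()['wrist_force'],tcp(79),tcp(80))"
```

```text
[-84.74058053  -0.34821577 118.75250829] [-0.33385017  0.06769086 -0.27959433] [-83.95020438 120.21492686] [-84.85320098 117.25823433]
```

Now slowly down to about 1 mm above shut.

Request:
{"op": "servo_tool", "data": {"deltas": [[0.06, 0, 0.15, 0, 0, 0, 1], [0.05, 0, 0.15, 0, 0, 0, 1], [0.05, 0, 0.15, 0, 0, 0, 1], [0.04, 0, 0.15, 0, 0, 0, 1], [0.04, 0, 0.12, 0, 0, 0, 1], [0.02, 0, 0.1, 0, 0, 0, 1], [0.02, 0, 0.08, 0, 0, 0, 1], [0.02, 0, 0.08, 0, 0, 0, 1], [0.01, 0, 0.08, 0, 0, 0, 1], [0.01, 0, 0.06, 0, 0, 0, 1], [0, 0, 0.05, 0, 0, 0, 1], [0, 0, 0.05, 0, 0, 0, 1], [0, 0, 0, 0, 0, 0, 1], [0, 0, 0, 0, 0, 0, 1]]}}

```text
clock: 16.17
position: [0.4539, 0.0628, 0.0884]
ee_rot: [[-0.994, 0.11, -0.001], [0.11, 0.994, -0.0], [0.001, -0.0, -1.0]]
wrist_force: [0.4, -0.4, -0.3]
opening: 0.006
grip_force: 0.0
```

Request:
{"op": "servo_tool", "data": {"deltas": [[0, 0, 0.03, 0, 0, 0, 1], [0, 0, 0.03, 0, 0, 0, 1], [0, 0, 0.03, 0, 0, 0, 1], [0, 0, 0, 0, 0, 0, 1], [0, 0, 0, 0, 0, 0, 1]]}}

```text
clock: 16.58
position: [0.4539, 0.0628, 0.0872]
ee_rot: [[-0.994, 0.11, -0.001], [0.11, 0.994, 0.0], [0.001, 0.0, -1.0]]
wrist_force: [-5.3, -0.5, 15.2]
opening: 0.007
grip_force: 7.7
```

Request:
{"op": "servo_tool", "data": {"deltas": [[0, 0, 0.02, 0, 0, 0, 1], [0, 0, 0.02, 0, 0, 0, 1], [0, 0, 0, 0, 0, 0, 1], [0, 0, 0, 0, 0, 0, 1]]}}

```text
clock: 16.92
position: [0.454, 0.0628, 0.087]
ee_rot: [[-0.994, 0.11, -0.001], [0.11, 0.994, 0.0], [0.001, 0.0, -1.0]]
wrist_force: [-8.7, -1.0, 28.1]
opening: 0.004
grip_force: 13.9
```

Firm stop at the shut height, at 28 N. Retreat and check.

Request:
{"op": "servo_tool", "data": {"deltas": [[0, 0, -0.05, 0, 0, 0, 1], [0, 0, -0.2, 0, 0, 0, 1], [0, 0, -0.6, 0, 0, 0, 1], [0, 0, -1, 0, 0, 0, 1], [0, 0, -1, 0, 0, 0, 1], [0, 0, -1, 0, 0, 0, 1], [0, 0, -1, 0, 0, 0, 1], [0, 0, -1, 0, 0, 0, 1], [0, 0, -0.5, 0, 0, 0, 1], [0, 0, 0, 0, 0, 0, 1], [0, 0, 0, 0, 0, 0, 1], [0, 0, 0, 0, 0, 0, 1]]}}

```text
clock: 17.92
position: [0.4536, 0.0627, 0.243]
ee_rot: [[-0.994, 0.11, -0.002], [0.11, 0.994, -0.0], [0.002, -0.001, -1.0]]
wrist_force: [0.4, 0.1, -0.4]
opening: 0.003
grip_force: 0.0
```

```bash
python3 - <<'E'
from h import *
b=shot('scene','s6');P=b[2]
R=np.array([[np.cos(A),-np.sin(A)],[np.sin(A),np.cos(A)]]);L=(P[...,:2]-C0)@R*1000
k=(abs(L[...,0])<70)&(abs(L[...,1])<70)&(P[...,2]>.07)&(P[...,2]<.1)
c=np.linalg.lstsq(np.c_[L[k],np.ones(k.sum())],P[k][:,2]*1000,rcond=None)[0];print('top plane',c,k.sum())
cv2.imwrite('pics/c7.png',cv2.resize(b[0][130:250,180:340,::-1],None,fx=5,fy=5,interpolation=cv2.INTER_CUBIC));print(get_obs()['position'])
E
```

```text
top plane [5.62718579e-04 2.63020617e-03 8.12184131e+01] 2067
[0.45346148 0.06269608 0.24279418]
```

View pics/c7.png

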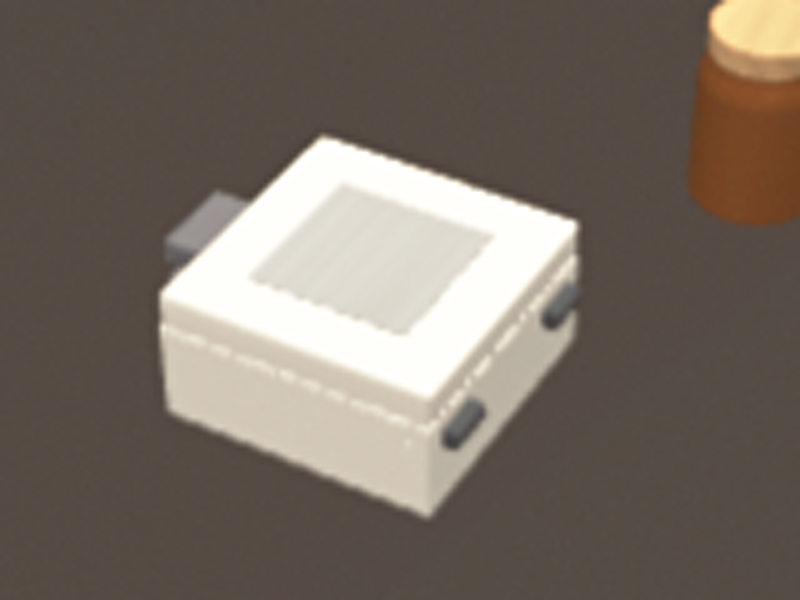

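The lid is shut flush: its top is level (slope 0.0006) at about 81 mm, and the arm is clear. Hand in.

```bash
python3 -c "
from workcell import hand_in
print(hand_in())"
```

```text
the job is handed in; nothing more can be done
None
```

The grill plate is seated over both pins, ridge up and running front to back. The upper half is pressed gently shut with its edges meeting, the mug, jar and spatula were not touched, and the job was handed in at about 18 s.

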